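Build up a power module on the yellow assembly plate

ROBOT

A 6-joint arm with a two-finger parallel gripper is mounted at the origin on the work surface. World frame = base frame: x ahead of the robot, y to its left, z up, the work surface at z = 0. Lengths are in mm, angles in rad, forces in N, time in s.
With the tool pointing down it reaches from about 400 to 925 mm from the base axis. Payload 12.5 kg.
Tool frame: the origin (TCP) lies at the centre of the arm's flange, where the gripper is bolted on; the fingertips stand 190 mm ahead of it and the grasp point (between the pads) lies 171 mm ahead of it; z points along the fingers, y is the line along which they close (so a half turn about z gives the same grasp; the last joint's range is limited). The gripper opens to 95 mm and grips with 3 to 60 N. Pads are 20 mm wide; open, the fingers measure 119 mm over their backs; the gripper's body (75 mm by 180 mm) begins 59 mm behind the grasp point.
Start: joints at [1.111, 0.491, 1.559, -0, 1.092, -0.106], TCP at [216.517, 586.298, 404.761] pointing down, gripper open.
Joint ranges: [-3.1, 3.1], [-0.84, 2.19], [0.05, 2.79], [-1.13, 4.28], [0.06, 2.93], [-2.69, 2.69]. Speed limits (rad/s): [2.22, 2.22, 2.79, 3.14, 3.14, 3.14].

INTERFACE

Orientations are given as [roll, pitch, yaw] about the fixed x, y, z axes, in that order (R = Rz(yaw) Ry(pitch) Rx(roll)).
In Python, from cell import env, read_camera, search_frame, cut_out gives the robot as it stands. The module is installed in compiled form; this text tells all that it offers.
- The arm moves only by the tool move_arm, never from a script. Its argument "commands" is a list of rows, each a list of 3 entries, a list of its own where there are three numbers: the shift along the world's x, y, z normalised to -1 to 1, where 1 is 0.03 m, then the turn about the world's z normalised to -1 to 1, where 1 is 0.08 rad, then the opening, from -1 (shut) to 1 (fully open), so that 0 is half open. A call has 1 to 20 rows; each row shifts and turns the commanded pose from where the row before left it; what a row does not reach is not made up. A row lasts 1/12 s, in which the tool goes at most 41.7 mm and 7.16 degrees, less where a joint would pass 70% of its speed; a pose out of reach is approached as far as the arm can. A call with a number of a shift or a turn outside -1 to 1 is refused whole. A call with a gripper value outside its range is refused whole. The fingers move at their own pace and stop on an object; the grip force is fixed at half the most. Time passes only in rows, so rows that do not move let the fingers close. It gives the time, the measured TCP pose, the force, the opening and the grip force at its end, in the units of the state.
- env.state(): the state, without advancing time (a new reading comes with each control period).
- read_camera(name): name is "scene" or "side" or "wrist"; returns a dict with "image" (384x512x3 uint8, red, green, blue), "fx", "fy", "cx", "cy" (pixels), "rvec" (rotation vector, rad) and "tvec" (3), from world to camera coordinates, as OpenCV has them. Camera axes: x right, y down, z forward; pixel columns grow to the right and rows downward; lengths in mm; the calibration is good to about 2 mm. A picture is of the moment at which its call begins. There is no depth.
- env.job_done(): hands the job in; it is judged then, once.
Trained networks look in a picture, given as the dict that the camera call returned (one of the last four; its "shot" number tells which), for a name from the list of things; names that differ only in an ending like _2 or _b are one class to them, and where a whole thing is asked for, a point or a joint stands for the part that bears it (a point fixed in the world has none). Each returns a list of dicts, best first, with "confidence" (0 to 1); they miss things now and then, are a little off and sometimes report something else, mostly with a low value. They report only what shows in the picture. A call takes as long as a camera call. They do not tell look-alikes from the thing itself.
- search_frame(thing, picture): "at" ([column, row] in pixels, amid what is visible of it).
- cut_out(thing, picture): "region" (384x512 bool, what is visible of it) and "at" ([column, row] in pixels, amid what is visible of it).
The state is a dict: "t": time; "joints": joint angles; "qvel": joint speeds; "tau": joint torques, N m; "eef_pos": TCP position; "tcp_rot": TCP orientation; "ft_force": force on the tool from outside, world axes, zero at the start; "moment": the same for the moment, N m; "opening": opening from 0.0 (shut) to 1.0 (fully open); "grip_force": force on a finger pad.
Only numpy, scipy, OpenCV 4.12 (cv2) and the standard library are available. Lean on these libraries where they do the work, as an engineer would, in place of code of your own. Each camera call takes 0.05 s, during which the arm holds its last target. There are 200 camera calls.

TASK

Build up the power module on the yellow plate, in this order: the aluminium tray flat inside the plate's black outline and square to it, the green board down on the floor of the tray, the black hood over both so that it sits fully down on the tray's flange, and last the heat sink, fins up, on the grey rectangle of the hood, in the middle and in line with it. Set each part down gently instead of dropping it, let go of it before taking the next, and leave the red board, the multimeter, the bottle and the screwdriver where they lie.

Things in the scene. Friction and masses are not known exactly. Their poses are not given: they have to be found in the camera images.
- yellow_plate: Yellow assembly plate, fixed on the bench: flat, 130 x 100 x 10 mm (x, y, z), with a thin black outline of 108 x 80 mm about the middle of its top, long side along x. Origin: centre of its underside, so the top is 10 mm above it. x the long side, z up.
- white_plate: White assembly plate, same size and form as the yellow one, fixed; for another job, not used. Origin: centre of its underside.
- tray_mid (a point): Bare aluminium tray: flange 90 x 62 x 5 mm (x, y, z) with an upright rim, 74 x 46 mm outside, 3 mm thick, rising 15 mm above the flange; inside it 68 x 40 mm, floor level with the flange's top. 20 mm high in all. Grip the rim's outside (46 mm across y) above the flange. Point: centre, 10 mm above the underside; x the long side, z up. Loose, 150 g.
- green_board_mid (a point): Green circuit board lying flat, 58 x 30 x 4 mm (x, y, z); on its middle a black transformer block, 26 x 24 mm (x, y), 30 mm high, its top patch green too, to grip by; 34 mm high in all. Point: centre, 17 mm above the underside; x the long side, z up. Loose, 90 g. Fits in the tray's rim with 5 mm to spare on each side, either way round; the block then stands 19 mm above the rim.
- red_board_mid (a point): Red circuit board lying flat, 58 x 30 x 4 mm (x, y, z); on its middle a black transformer block, 26 x 24 mm (x, y), 30 mm high, its top patch red too, to grip by; 34 mm high in all. Point: centre, 17 mm above the underside; x the long side, z up. Loose, 90 g. Like the green one but for its colour; not used, to be left where it is.
- hood_mid (a point): Black plastic hood, open side down: 90 x 62 x 42 mm outside (x, y, z), 84 x 56 mm inside, 38 mm deep; grey rectangle 66 x 50 mm in the middle of its top. Goes over board and tray rim with 5 mm to spare on each side and rests on the tray's flange, either way round. Point: centre, 21 mm above the underside; x the long side, z up. Loose, 130 g.
- sink_mid (a point): Aluminium heat sink, fins up: base 50 x 36 x 5 mm (x, y, z), five fins along x, 20 mm high, 36 mm over the outer two, where it is gripped; 25 mm high in all. Stands on the hood's grey rectangle, long side along the hood's, either way round. Point: centre, 12.5 mm above the underside; x the long side, z up. Loose, 110 g.
- meter_mid (a point): Yellow and black multimeter lying on its back, 75 x 150 x 35 mm (x, y, z), to be left alone. Point: its centre.
- bottle_mid (a point): Turquoise wash bottle standing upright, 60 mm in diameter, 180 mm high with its spout, to be left alone. Point: on its axis, 72 mm up.
- driver: Red-handled screwdriver lying on the bench, about 200 mm long, to be left alone. x points from handle to blade.
There are look-alikes about, which are no part of the job. What is shaped like the part that bears tray_mid but blue, orange or turquoise is not meant.

How it is judged (in metres and radians):
On the way, in this order (a step that is already met when the one before it is completed fails the run):
1. the tray stands on the yellow plate, released (angle between the x axis of tray_mid and the x axis of yellow_plate, either way round below 0.22 rad and x of tray_mid in the frame of yellow_plate between -0.011 and 0.011 m and y of tray_mid in the frame of yellow_plate between -0.011 and 0.011 m and z of tray_mid in the frame of yellow_plate between 0.017 and 0.023 m and angle between tray_mid's own z axis and vertical below 0.08 rad and contact force between the fingers and tray below 0.05 N and linear speed of tray below 0.02 m/s), for 0.2 s.
2. the green board lies in the tray on the plate, released (angle between the x axis of tray_mid and the x axis of yellow_plate, either way round below 0.22 rad and x of tray_mid in the frame of yellow_plate between -0.011 and 0.011 m and y of tray_mid in the frame of yellow_plate between -0.011 and 0.011 m and z of tray_mid in the frame of yellow_plate between 0.017 and 0.023 m and angle between each of tray_mid, green_board_mid's own z axis and vertical below 0.08 rad and horizontal distance between green_board_mid and tray_mid below 0.009 m and z of green_board_mid in the frame of tray_mid between 0.009 and 0.015 m and contact force between the fingers and green_board below 0.05 N and linear speed of green_board below 0.02 m/s), for 0.2 s.
3. the hood sits over board and tray, released (angle between the x axis of tray_mid and the x axis of yellow_plate, either way round below 0.22 rad and x of tray_mid in the frame of yellow_plate between -0.011 and 0.011 m and y of tray_mid in the frame of yellow_plate between -0.011 and 0.011 m and z of tray_mid in the frame of yellow_plate between 0.017 and 0.023 m and angle between each of tray_mid, green_board_mid, hood_mid's own z axis and vertical below 0.08 rad and horizontal distance between each of green_board_mid, hood_mid and tray_mid below 0.009 m and z of green_board_mid in the frame of tray_mid between 0.009 and 0.015 m and z of hood_mid in the frame of tray_mid between 0.013 and 0.019 m and contact force between the fingers and hood below 0.05 N and linear speed of hood below 0.02 m/s), for 0.2 s.
4. the heat sink stands on the hood, released (angle between the x axis of tray_mid and the x axis of yellow_plate, either way round below 0.22 rad and x of tray_mid in the frame of yellow_plate between -0.011 and 0.011 m and y of tray_mid in the frame of yellow_plate between -0.011 and 0.011 m and z of tray_mid in the frame of yellow_plate between 0.017 and 0.023 m and angle between each of tray_mid, green_board_mid, hood_mid, sink_mid's own z axis and vertical below 0.08 rad and horizontal distance between each of green_board_mid, hood_mid and tray_mid below 0.009 m and z of green_board_mid in the frame of tray_mid between 0.009 and 0.015 m and z of hood_mid in the frame of tray_mid between 0.013 and 0.019 m and horizontal distance between sink_mid and hood_mid below 0.01 m and angle between the x axis of sink_mid and the x axis of hood_mid, either way round below 0.25 rad and z of sink_mid in the frame of hood_mid between 0.0305 and 0.0365 m and contact force between the fingers and sink below 0.05 N and linear speed of sink below 0.02 m/s), for 0.2 s.
At the end, for the whole second after the job is handed in: On the yellow plate: tray (centre within 11 mm along and across, 0.22 rad of the plate), green board on its floor and hood on its flange (each within 9 mm of the tray), heat sink on the hood (10 mm, 0.25 rad); heights within 3 mm, none tilted over 0.08 rad, all released and at rest (angle between the x axis of tray_mid and the x axis of yellow_plate, either way round below 0.22 rad and x of tray_mid in the frame of yellow_plate between -0.011 and 0.011 m and y of tray_mid in the frame of yellow_plate between -0.011 and 0.011 m and z of tray_mid in the frame of yellow_plate between 0.017 and 0.023 m and angle between each of tray_mid, green_board_mid, hood_mid, sink_mid's own z axis and vertical below 0.08 rad and horizontal distance between each of green_board_mid, hood_mid and tray_mid below 0.009 m and z of green_board_mid in the frame of tray_mid between 0.009 and 0.015 m and z of hood_mid in the frame of tray_mid between 0.013 and 0.019 m and horizontal distance between sink_mid and hood_mid below 0.01 m and angle between the x axis of sink_mid and the x axis of hood_mid, either way round below 0.25 rad and z of sink_mid in the frame of hood_mid between 0.0305 and 0.0365 m and linear speed of each of tray, green_board, hood, sink below 0.02 m/s); the robot touches nothing.
It fails at once if the red board, multimeter, bottle or screwdriver is moved by more than 25 mm (distance of any of red_board_mid, meter_mid, bottle_mid, driver from where it was at the start of the episode above 0.025 m).
It fails at once if the tray is let go in the air over the yellow plate, more than 20 mm above its place (horizontal distance between tray_mid and yellow_plate below 0.06 m and height (world z) of tray_mid above 0.04 m and contact force between the fingers and tray below 0.01 N).
It fails at once if the green board is let go in the air over the yellow plate, more than 20 mm above its place (horizontal distance between green_board_mid and yellow_plate below 0.06 m and height (world z) of green_board_mid above 0.052 m and contact force between the fingers and green_board below 0.01 N).
It fails at once if the hood is let go in the air over the yellow plate, more than 20 mm above its place (horizontal distance between hood_mid and yellow_plate below 0.06 m and height (world z) of hood_mid above 0.056 m and contact force between the fingers and hood below 0.01 N).
It fails at once if the heat sink is let go in the air over the yellow plate, more than 20 mm above its place (horizontal distance between sink_mid and yellow_plate below 0.06 m and height (world z) of sink_mid above 0.0895 m and contact force between the fingers and sink below 0.01 N).
It also fails if it takes over 115 s, if anything falls off the work surface, if the arm or the gripper's body presses on something with over 40 N, if the wrist force passes 120 N, or if a joint passes its speed limit or range.

## Working session

There is one attempt and no reset: what is moved stays moved. The work goes in short steps, Python scripts to look and compute and a tool call to move; the robot and the scene stay as the last step left them, time stands still between calls to the robot, and variables do not carry over. Pictures are saved under pics/ and viewed, at most 14 in all, crops included, and the job is handed in when it is done.

Besides the shell and the picture viewer there is one more tool, called after "Call:" as name(argument=value, ...) on one line, values as JSON. move_arm: Moves the arm, as the interface text tells. Its arguments: {"type":"object","properties":{"commands":{"type":"array","items":{"type":"array"}}},"required":["commands"]}

```bash
mkdir -p pics; cat > h.py <<'E'
import cv2, numpy as np
from cell import env, read_camera, search_frame, cut_out
def ray(p,uv):
    R=cv2.Rodrigues(np.array(p["rvec"],float))[0]; t=np.array(p["tvec"],float).ravel()
    d=R.T@np.array([(uv[0]-p["cx"])/p["fx"],(uv[1]-p["cy"])/p["fy"],1]); return -R.T@t,d
def at_z(p,uv,z):
    o,d=ray(p,uv); return (o+d*(z-o[2])/d[2])[:2]
def save(p,n): cv2.imwrite("pics/"+n,cv2.cvtColor(p["image"],cv2.COLOR_RGB2BGR))
def proj(p,X):
    K=np.array([[p["fx"],0,p["cx"]],[0,p["fy"],p["cy"]],[0,0,1.]])
    return cv2.projectPoints(np.array(X,float).reshape(-1,3),np.array(p["rvec"],float),np.array(p["tvec"],float),K,None)[0].reshape(-1,2)
E
cat > a.py <<'E'
from h import *
Z=dict(yellow_plate=10,white_plate=10,tray_mid=10,green_board_mid=17,red_board_mid=17,hood_mid=30,sink_mid=12,meter_mid=17,bottle_mid=72,driver=10)
ps=[]
for n in ["scene","side"]:
    p=read_camera(n); save(p,n+"0.png"); ps.append(p); print(n,ray(p,(256,192))[0].round())
    for k in Z:
        for r in search_frame(k,p)[:4]:
            if r["confidence"]>.2: print(k,np.round(r["at"]),round(r["confidence"],2),at_z(p,r["at"],Z[k]).round())
print(env.state())
i=np.vstack([p["image"] for p in ps]); 
E
python3 a.py
```

```text
scene [ 827. -540.  891.]
yellow_plate [283. 217.] 0.65 [617.   3.]
white_plate [211. 223.] 0.79 [ 451. -103.]
tray_mid [239. 178.] 0.91 [442.  68.]
tray_mid [360. 185.] 0.89 [771. 209.]
tray_mid [228. 139.] 0.78 [332. 192.]
tray_mid [137. 234.] 0.63 [ 296. -224.]
green_board_mid [170. 273.] 0.5 [ 443. -279.]
red_board_mid [252. 288.] 0.51 [ 639. -219.]
hood_mid [315. 169.] 0.87 [634. 187.]
sink_mid [270. 129.] 0.78 [434. 294.]
sink_mid [169. 273.] 0.57 [ 439. -278.]
meter_mid [340. 121.] 0.69 [624. 431.]
bottle_mid [183. 345.] 0.69 [ 584. -414.]
bottle_mid [271. 131.] 0.44 [468. 229.]
driver [271. 105.] 0.6 [381. 405.]
side [ 426. 1006.  723.]
yellow_plate [228. 211.] 0.64 [617.  13.]
white_plate [290. 195.] 0.95 [452. -91.]
white_plate [188. 336.] 0.71 [625. 443.]
tray_mid [332. 271.] 0.95 [337. 219.]
tray_mid [287. 232.] 0.74 [451.  85.]
tray_mid [153. 256.] 0.56 [766. 220.]
green_board_mid [296. 167.] 0.47 [ 443. -246.]
red_board_mid [231. 170.] 0.57 [ 646. -203.]
hood_mid [208. 252.] 0.73 [632. 213.]
hood_mid [289. 234.] 0.57 [444. 118.]
sink_mid [285. 284.] 0.75 [443. 278.]
meter_mid [186. 336.] 0.63 [626. 450.]
bottle_mid [260. 130.] 0.9 [ 572. -389.]
driver [307. 337.] 0.72 [391. 417.]
{'t': 1.1, 'joints': array([ 1.11140232e+00,  4.90880383e-01,  1.55894116e+00,  1.03663018e-06,
        1.09167063e+00, -1.05598742e-01]), 'qvel': array([-3.56408524e-05,  6.85483857e-05, -1.14499049e-04, -6.02589135e-04,
       -6.34337110e-04, -4.86267319e-04]), 'tau': array([-5.95792662e-03, -6.12468696e+01, -2.58424133e+01,  6.90295477e-02,
        4.47132764e-02, -7.36791458e-05]), 'eef_pos': array([216.50925786, 586.2855304 , 404.75893855]), 'tcp_rot': array([3.14149263e+00, 9.67625556e-06, 2.78779691e+00]), 'ft_force': array([ 0.53641311, -0.25660353,  0.9162726 ]), 'moment': array([ 0.03830951,  0.02789118, -0.00758067]), 'grip_force': 0.0, 'opening': 0.9994284854012694}
```

View pics/scene0.png

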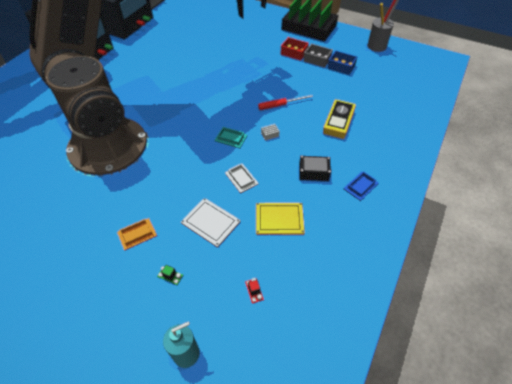

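View pics/side0.png

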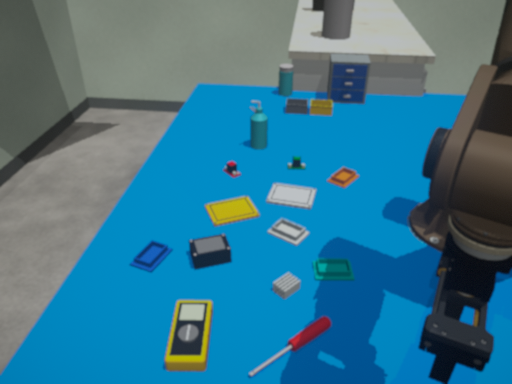

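Tray look-alikes in the scene view: grey at (239,178), blue at (360,185), turquoise at (228,139) and orange at (137,234). The bare aluminium one is the grey one at (239,178). I'll check it in a crop, and also get yaws.

```bash
cat > yaw.py <<'E'
from h import *
ps=[read_camera("scene"),read_camera("side")]
def rect(p,reg,z):
    v,u=np.nonzero(reg); P=np.array([at_z(p,(a,b),z) for a,b in zip(u,v)],np.float32)
    (c,(w,h),a)=cv2.minAreaRect(P)
    if w<h: w,h,a=h,w,a+90
    return np.round(c),round(w),round(h),round(((a+90)%180-90)*np.pi/180,2)
if __name__=="__main__":
  for k,z,w in [("tray_mid",10,(444,76)),("yellow_plate",10,(617,8)),("green_board_mid",4,(443,-262)),("hood_mid",42,(632,195)),("sink_mid",20,(440,286))]:
    for p in ps:
        for r in cut_out(k,p):
            if np.hypot(*(at_z(p,r["at"],z)-w))<45: print(k,*rect(p,r["region"],z))
  a=ps[0]["image"][120:260,190:330]; b=ps[1]["image"][190:330,210:350]
  cv2.imwrite("pics/crop1.png",cv2.cvtColor(cv2.resize(np.hstack([a,b]),None,fx=2.8,fy=2.8,interpolation=cv2.INTER_CUBIC),cv2.COLOR_RGB2BGR))
E
python3 yaw.py
```

```text
tray_mid [447.  71.] 97 63 -0.5
tray_mid [448.  82.] 99 79 -0.57
yellow_plate [609.   6.] 134 111 0.51
green_board_mid [ 441. -277.] 58 37 0.02
green_board_mid [ 444. -297.] 84 56 -1.51
hood_mid [632. 180.] 103 94 -1.2
hood_mid [625. 220.] 108 95 -1.18
sink_mid [442. 275.] 57 57 0.82
sink_mid [441. 291.] 68 53 0.91
```

View pics/crop1.png

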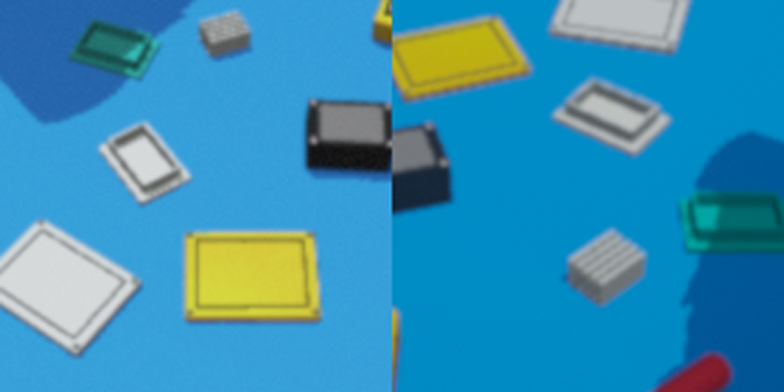

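Call:
move_arm(commands=[[[0.45,-1,0],0,1],[[0.45,-1,0],0,1],[[0.45,-1,0],0,1],[[0.45,-1,0],0,1],[[0.45,-1,0],0,1],[[0.45,-1,0],0,1],[[0.45,-1,0],0,1],[[0.45,-1,0],0,1],[[0.45,-1,0],0,1],[[0.45,-1,0],0,1],[[0.45,-1,0],0,1],[[0.45,-1,0],0,1],[[0.45,-1,0],0,1],[[0.45,-1,0],0,1],[[0.45,-1,0],0,1],[[0.45,-1,0],0,1],[[0.45,-1,0],0,1],[[0,0,0],0,1]])

```text
t: 3.2
eef_pos: [447.8, 72.6, 404.9]
tcp_rot: [-3.141, 0.002, 2.784]
ft_force: [-1.4, 1.1, -0.5]
opening: 0.997
grip_force: 0.0
```

The crop confirms it: the grey, bare metal tray at scene (239,178) has an upright rim, while its neighbour at (228,139) is turquoise. Next, the wrist camera from above it.

```bash
cat > w.py <<'E'
import sys
from yaw import *
# w.py name thing z
p=read_camera("wrist"); save(p,sys.argv[1]+".png"); s=env.state(); print(s["eef_pos"].round(1),s["tcp_rot"].round(3),"cam",ray(p,(256,192))[0].round())
for k,z in zip(sys.argv[2::2],sys.argv[3::2]):
    for r in cut_out(k,p)[:2]: print(k,np.round(r["at"]),round(r["confidence"],2),at_z(p,r["at"],float(z)).round(1),*rect(p,r["region"],float(z)))
E
sed -i 's/^ps=.*/ps=[]/' yaw.py
python3 w.py w1 tray_mid 5 yellow_plate 10
```

```text
[446.9  74.3 404.8] [3.141 0.    2.784] cam [370. 101. 384.]
tray_mid [ 25. 140.] 0.95 [ 297.9 -207.8] [ 298. -208.] 67 63 0.99
tray_mid [257. 164.] 0.7 [441.   77.2] [446.  77.] 91 63 -0.52
yellow_plate [246. 264.] 0.89 [579.6   6.7] [608.   1.] 130 103 0.48
```

View pics/w1.png

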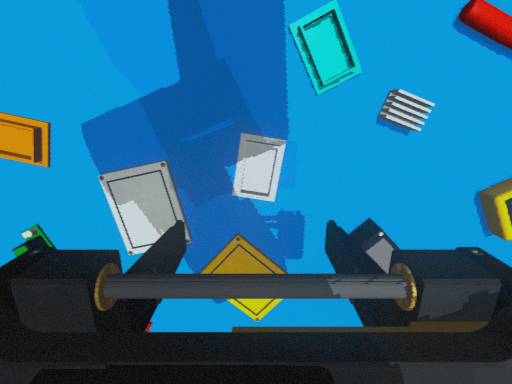

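The wrist view shows the grey tray at (258,166), the yellow plate below it at (243,277), the heat sink at (405,108) and the turquoise look-alike at (325,47). The fitted tray is 91x63 mm at (446,77) with yaw -0.52. Next I descend and grip the rim.

Call:
move_arm(commands=[[[0,0.09,-1],-1,1],[[0,0,-1],-1,1],[[0,0,-1],0,1],[[0,0,-1],0,1],[[0,0,-1],0,1],[[0,0,-0.8],0,1],[[0,0,-0.6],0,1],[[0,0,-0.3],0,1],[[0,0,-0.2],0,1],[[0,0,0],0,1],[[0,0,0],0,-1],[[0,0,0],0,-1],[[0,0,0],0,-1],[[0,0,0],0,-1],[[0,0,0],0,-1],[[0,0,0],0,-1],[[0,0,0],0,-1],[[0,0,0],0,-1]])

```text
t: 4.85
eef_pos: [446.0, 79.0, 197.8]
tcp_rot: [3.141, 0.0, 2.628]
ft_force: [-0.8, -1.4, -0.2]
opening: 0.498
grip_force: 0.2
```

Call:
move_arm(commands=[[[0,0,0],0,-1],[[0,0,0],0,-1],[[0,0,0.2],0,-1],[[0,0,0.4],0,-1],[[0,0,0.8],0,-1],[[0,0,1],1,-1],[[0,0,1],1,-1],[[1,-0.48,0],1,-1],[[1,-0.48,0],1,-1],[[1,-0.48,0],1,-1],[[0.9,-0.4,0],1,-1],[[0.8,-0.35,0],1,-1],[[0.4,-0.2,0],1,-1],[[0.3,-0.1,0],1,-1],[[0,0,0],1,-1],[[0,0,0],1,-1],[[0,0,0],1,-1],[[0,0,0],0,-1]])

```text
t: 6.35
eef_pos: [607.9, 4.3, 299.9]
tcp_rot: [3.141, -0.0, -2.692]
ft_force: [-0.1, -0.1, -1.4]
opening: 0.481
grip_force: 30.0
```

```bash
python3 w.py w2 yellow_plate 10 tray_mid 112; python3 - <<'E'
from yaw import *
for n in ["scene","side"]:
    p=read_camera(n)
    r=cut_out("yellow_plate",p)[0]; print(rect(p,r["region"],10))
E
```

```text
[607.9   4.3 299.9] [ 3.141 -0.    -2.697] cam [533. -33. 280.]
yellow_plate [244. 150.] 0.64 [571.6 -25.9] [598.  -7.] 106 99 0.48
tray_mid [254. 216.] 0.73 [593.4  -3.7] [599.  -0.] 72 61 0.45
tray_mid [423. 266.] 0.56 [575.7 117.9] [585. 126.] 91 42 0.96
(array([610.,  -4.]), 134, 108, 0.48)
(array([610.,   6.]), 130, 109, 0.49)
```

View pics/w2.png

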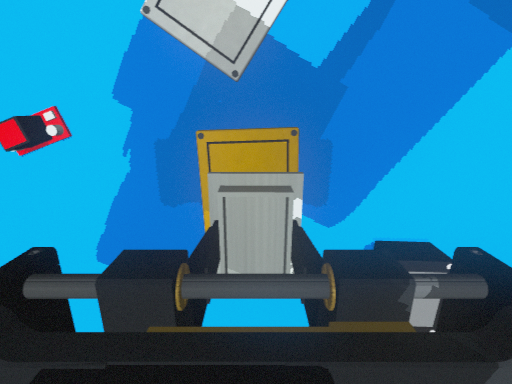

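The tray hangs in the fingers at (255,215), and the yellow plate's near short edge runs from (197,131) to (299,127). I'll work out both centres from those corners.

```bash
python3 - <<'E'
from h import *
p=read_camera("wrist")
def end(a,b,z,L):
    A,B=at_z(p,a,z),at_z(p,b,z); d=B-A; n=np.array([-d[1],d[0]])/np.hypot(*d)
    c=(A+B)/2; m=np.array([608,4.]); n*=np.sign(n@(m-c)); print("w",np.hypot(*d).round(1),"ang",np.arctan2(n[1],n[0]).round(3),"centre",(c+n*L/2).round(1))
hsv=cv2.cvtColor(p["image"],cv2.COLOR_RGB2HSV)
m=((hsv[...,0]>15)&(hsv[...,0]<32)&(hsv[...,1]>120)&(hsv[...,2]>80)).astype(np.uint8); m[230:]=0
v,u=np.nonzero(m)
for r in (135,150,165): c=np.nonzero(m[r])[0]; print(r,c.min(),c.max())
for c in (205,225,250,275,292): print(c,np.nonzero(m[:,c])[0].min())
end((197,131),(299,127),10,130)
end((209,173),(303,173),107,90)
E
```

```text
135 204 297
150 198 297
165 199 297
205 130
225 130
250 129
275 128
292 127
w 97.8 ang 0.484 centre [609.7  -0. ]
w 60.4 ang 0.445 centre [608.5   4.8]
```

Call:
move_arm(commands=[[[0.06,-0.13,-1],0.45,-1],[[0,0,-0.9],0,-1],[[0,0,-0.6],0,-1],[[0,0,-0.3],0,-1],[[0,0,-0.15],0,-1],[[0,0,-0.1],0,-1],[[0,0,0],0,-1],[[0,0,0],0,-1]])

```text
t: 7.42
eef_pos: [610.1, 0.4, 209.2]
tcp_rot: [-3.141, 0.001, -2.659]
ft_force: [-0.5, 0.3, -0.9]
opening: 0.483
grip_force: 30.0
```

Call:
move_arm(commands=[[[0,0,-0.04],0,-1],[[0,0,-0.01],0,-1],[[0,0,0],0,1],[[0,0,0],0,1],[[0,0,0],0,1],[[0,0,0],0,1],[[0,0,0],0,1],[[0,0,0],0,1],[[0,0,0.3],0,1],[[0,0,0.8],0,1],[[0,0,1],0,1],[[0,0,1],0,1],[[0,0,1],0,1],[[0,0,1],0,1],[[0,0,0.9],0,1],[[0,0,0],0,1]])

```text
t: 8.75
eef_pos: [609.9, 0.5, 392.9]
tcp_rot: [-3.137, 0.007, -2.659]
ft_force: [0.0, 0.1, 1.3]
opening: 0.999
grip_force: 0.0
```

```bash
python3 w.py w3 yellow_plate 10 tray_mid 15
```

```text
[6.097e+02 5.000e-01 3.902e+02] [-3.139  0.005 -2.659] cam [536. -39. 372.]
yellow_plate [237. 157.] 0.85 [604.6 -31.2] [610.  -1.] 132 101 0.47
tray_mid [255. 168.] 0.93 [605.3  -4.2] [611.   1.] 93 64 0.46
tray_mid [502.  65.] 0.91 [359.3 196.7] [361. 183.] 96 44 0.75
```

View pics/w3.png

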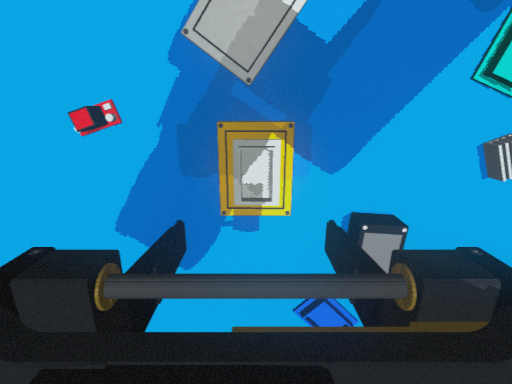

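The wrist view shows the tray at (256,170) centred inside the plate outline. On to the green board.

Call:
move_arm(commands=[[[-0.6,-1,0],0,1],[[-0.6,-1,0],0,1],[[-0.6,-1,0],0,1],[[-0.6,-1,0],0,1],[[-0.6,-1,0],0,1],[[-0.6,-1,0],0,1],[[-0.6,-1,0],0,1],[[-0.6,-1,0],0,1],[[-0.6,-1,0],0,1],[[0,0,0],0,1],[[0,0,0],0,1]])

```text
t: 9.82
eef_pos: [452.4, -263.5, 385.4]
tcp_rot: [-3.139, -0.011, -2.671]
ft_force: [0.6, -0.3, 0.3]
opening: 1.003
grip_force: 0.0
```

```bash
python3 w.py w4 green_board_mid 4 red_board_mid 4; python3 - <<'E'
import cv2
i=cv2.imread("pics/w4.png")[60:260,130:390]; cv2.imwrite("pics/w4c.png",cv2.resize(i,None,fx=3,fy=3,interpolation=cv2.INTER_CUBIC))
E
```

```text
[ 452.9 -262.7  385.6] [-3.138 -0.011 -2.669] cam [ 378. -302.  366.]
green_board_mid [250. 163.] 0.72 [ 438.8 -279.3] [ 440. -279.] 61 33 0.06
red_board_mid [224. 304.] 0.63 [ 656.  -215.2] [ 661. -207.] 61 37 -1.1
red_board_mid [350. 321.] 0.49 [593.  -23.5] [591. -22.] 34 21 -1.1
```

View pics/w4c.png

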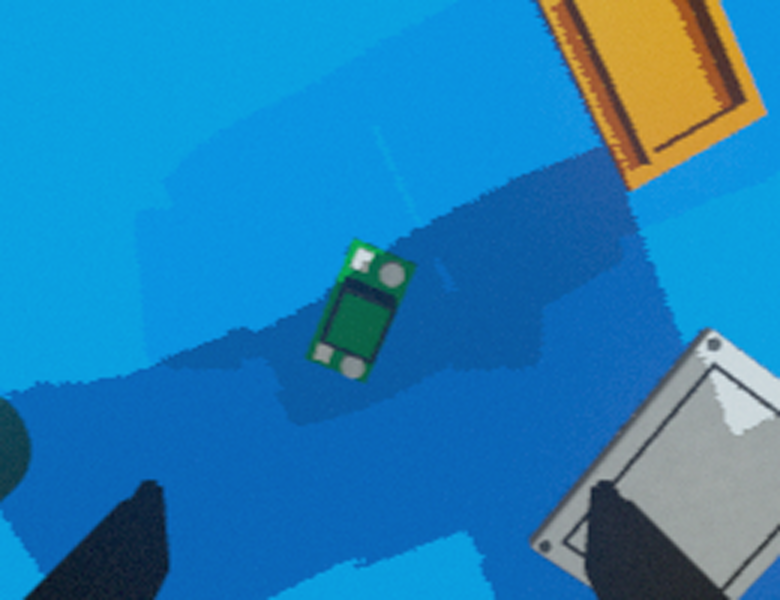

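The crop shows the green-topped block at wrist (250,165). The board centre is (440,-279) with yaw 0.06. I'll go to a hover first, then check.

Call:
move_arm(commands=[[[-0.22,-0.27,-0.5],-1,1],[[-0.21,-0.27,-1],-1,1],[[0,0,-1],-1,1],[[0,0,-1],-1,1],[[0,0,0],-1,1],[[0,0,0],0,1],[[0,0,0],0,1]])

```text
t: 10.55
eef_pos: [440.7, -278.2, 281.5]
tcp_rot: [-3.137, -0.011, -3.065]
ft_force: [-0.1, -0.1, -0.1]
opening: 0.997
grip_force: 0.0
```

```bash
python3 w.py w5 green_board_mid 4
```

```text
[ 440.7 -278.3  282. ] [-3.136 -0.01  -3.065] cam [ 357. -286.  262.]
```

Call:
move_arm(commands=[[[0.03,0,-0.9],0,1],[[0,0,-0.7],0,1],[[0,0,-0.5],0,1],[[0,0,-0.25],0,1],[[0,0,-0.1],0,1],[[0,0,0],0,1],[[0,0,0],0,-1],[[0,0,0],0,-1],[[0,0,0],0,-1],[[0,0,0],0,-1],[[0,0,0],0,-1],[[0,0,0],0,-1],[[0,0,0],0,-1],[[0,0,0],0,-1],[[0,0,0],0,-1],[[0,0,0],0,-1],[[0,0,0],0,-1],[[0,0,0],0,-1],[[0,0,0],0,-1]])

```text
t: 12.23
eef_pos: [441.0, -278.8, 208.1]
tcp_rot: [-3.137, -0.011, -3.069]
ft_force: [0.2, -0.3, -0.4]
opening: 0.249
grip_force: 30.0
```

Call:
move_arm(commands=[[[0,0,0.3],0,-1],[[0,0,0.8],0,-1],[[0,0,1],0,-1],[[0,0,1],0,-1],[[0.3,0.5,0],0,-1],[[0.57,0.93,0],0,-1],[[0.57,0.93,0],0,-1],[[0.57,0.93,0],0,-1],[[0.57,0.93,0],0,-1],[[0.57,0.93,0],0.8,-1],[[0.57,0.93,0],0.9,-1],[[0.57,0.93,0],0.9,-1],[[0.57,0.93,0],0.9,-1],[[0.55,0.93,0],0.9,-1],[[0.3,0.43,0],0.7,-1],[[0,0,0],0,-1],[[0,0,0],0,-1]])

```text
t: 13.65
eef_pos: [612.2, 0.8, 301.3]
tcp_rot: [-3.137, -0.011, -2.661]
ft_force: [-0.2, -0.1, -1.0]
opening: 0.251
grip_force: 30.0
```

```bash
python3 w.py w6 green_board_mid 97 tray_mid 15 yellow_plate 10
```

```text
[611.9   0.  301.3] [-3.137 -0.011 -2.662] cam [538. -39. 282.]
green_board_mid [257. 227.] 0.8 [ 6.089e+02 -5.000e-01] [613.  -0.] 64 30 0.48
tray_mid [258. 179.] 0.91 [594.3  -7.7] [605.  -2.] 77 62 0.48
yellow_plate [255. 149.] 0.82 [569.7 -23.9] [609.  -2.] 129 100 0.48
```

View pics/w6.png

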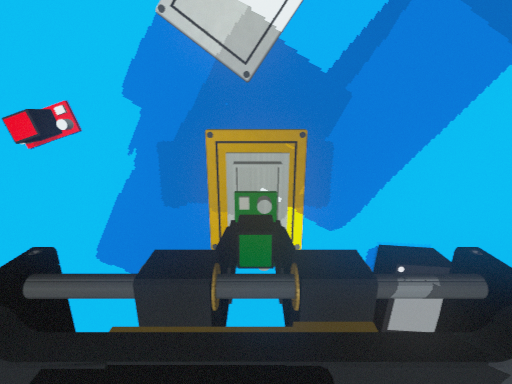

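The board end runs from (235,191) to (277,191) in the fingers. The tray below has its flange edge from (226,153) to (290,153). I'll compute both centres.

```bash
cat > end.py <<'E'
from h import *
def end(p,a,b,z,L):
    A,B=at_z(p,a,z),at_z(p,b,z); d=B-A; n=np.array([-d[1],d[0]])/np.hypot(*d)
    c=(A+B)/2; m=np.array([611,1.]); n*=np.sign(n@(m-c)); print("w",np.hypot(*d).round(1),"ang",np.arctan2(n[1],n[0]).round(3),"centre",(c+n*L/2).round(1))
E
python3 - <<'E'
from end import *
p=read_camera("wrist")
end(p,(235,191),(277,191),97,58)
end(p,(226,153),(290,153),15,90)
end(p,(207,131),(306,131),10,130)
E
```

```text
w 29.4 ang 0.48 centre [610.5  -2.3]
w 62.1 ang 0.479 centre [ 6.106e+02 -2.000e-01]
w 95.8 ang 0.479 centre [610.8  -1.8]
```

Call:
move_arm(commands=[[[0,0.05,-0.7],0,-1],[[0,0,-0.8],0,-1],[[0,0,-0.5],0,-1],[[0,0,-0.3],0,-1],[[0,0,-0.15],0,-1],[[0,0,-0.1],0,-1],[[0,0,0],0,-1],[[0,0,0],0,-1]])

```text
t: 14.57
eef_pos: [612.5, 1.5, 225.3]
tcp_rot: [-3.136, -0.01, -2.661]
ft_force: [-0.9, -0.3, -0.6]
opening: 0.253
grip_force: 30.0
```

Call:
move_arm(commands=[[[0,0,-0.04],0,-1],[[0,0,-0.03],0,-1],[[0,0,0],0,-1]])

```text
t: 14.82
eef_pos: [612.5, 1.7, 223.1]
tcp_rot: [-3.136, -0.01, -2.661]
ft_force: [-0.3, -0.2, 1.6]
opening: 0.248
grip_force: 30.0
```

Call:
move_arm(commands=[[[0,0,0],0,1],[[0,0,0],0,1],[[0,0,0],0,1],[[0,0,0],0,1],[[0,0,0],0,1],[[0,0,0],0,1],[[0,0,0.3],0,1],[[0,0,0.8],0,1],[[0,0,1],0,1],[[0,0,1],0,1],[[0,0,1],0,1],[[0,0,1],0,1],[[0,0,0.8],0,1],[[0,0,0],0,1],[[0,0,0],0,1]])

```text
t: 16.07
eef_pos: [612.0, 1.7, 401.3]
tcp_rot: [-3.135, -0.008, -2.661]
ft_force: [0.4, 0.1, -0.9]
opening: 1.0
grip_force: 0.0
```

```bash
python3 w.py w7 green_board_mid 19 tray_mid 15 hood_mid 42; python3 - <<'E'
import cv2
i=cv2.imread("pics/w7.png")[80:280,180:440]; cv2.imwrite("pics/w7c.png",cv2.resize(i,None,fx=3,fy=3,interpolation=cv2.INTER_CUBIC))
E
```

```text
[612.    1.7 399.8] [-3.136 -0.01  -2.661] cam [538. -38. 382.]
green_board_mid [257. 176.] 0.95 [611.8   0.8] [612.   0.] 58 30 0.48
tray_mid [497.  66.] 0.84 [355.3 197.5] [340. 200.] 89 63 0.11
tray_mid [266. 169.] 0.73 [598.9   8.3] [610.   1.] 92 63 0.48
hood_mid [377. 234.] 0.91 [603.2 179. ] [603. 184.] 102 62 1.3
```

View pics/w7c.png

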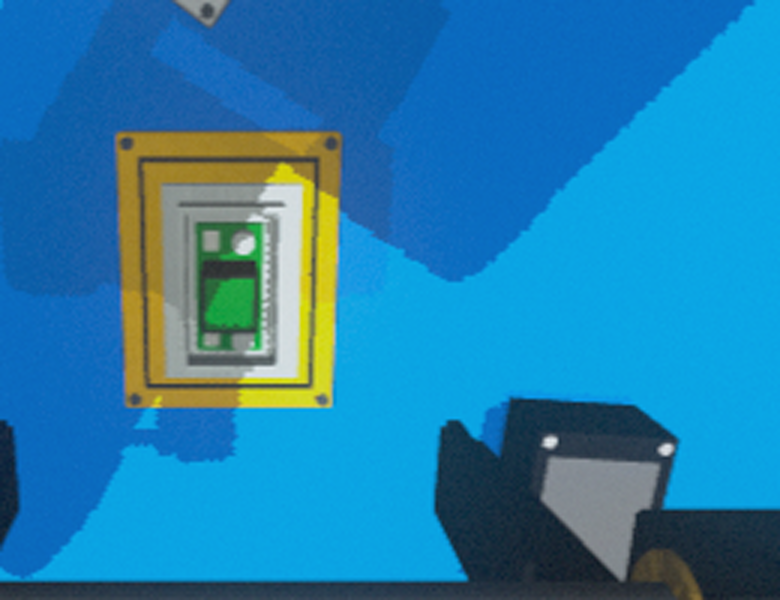

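The board (wrist (257,176)) lies inside the rim, about 1.5 mm from the tray centre. Next, the hood.

Call:
move_arm(commands=[[[0.1,0.5,0],0,1],[[0.1,1,0],0,1],[[0.1,1,0],0,1],[[0.1,1,0],0,1],[[0.1,1,0],0,1],[[0.1,1,0],0,1],[[0.1,0.9,0],0,1],[[0,0,0],0,1],[[0,0,0],0,1],[[0,0,0],0,1]])

```text
t: 17.1
eef_pos: [633.2, 193.9, 398.8]
tcp_rot: [-3.137, -0.012, -2.661]
ft_force: [-0.2, 0.0, -0.0]
opening: 0.999
grip_force: 0.0
```

```bash
python3 w.py w8 hood_mid 42 sink_mid 12
```

```text
[633.3 193.3 399. ] [-3.137 -0.011 -2.661] cam [559. 155. 379.]
hood_mid [258. 180.] 0.93 [630.6 194.2] [628. 196.] 94 62 0.42
sink_mid [394.  71.] 0.82 [437.3 282.2] [438. 283.] 53 48 0.85
```

View pics/w8.png

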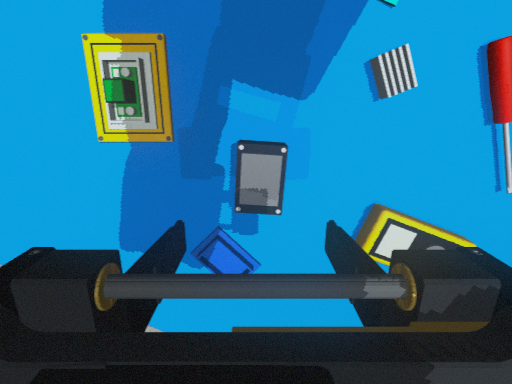

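The hood is at wrist (260,178) and the heat sink at (394,71). I'll fit the grey rectangle's corners (243,151), (285,153), (280,207) and (239,206).

```bash
python3 - <<'E'
from yaw import *
p=read_camera("wrist")
for q in ([(243,151),(285,153),(280,207),(239,206)],[(239,141),(288,143),(282,214),(236,212)]):
    P=np.array([at_z(p,a,42) for a in q],np.float32); c,s,a=cv2.minAreaRect(P); e=P[1]-P[2]+P[0]-P[3]
    print(P.mean(0),s,np.arctan2(-e[1],-e[0]))
E
```

```text
[629.1165 197.7435] (72.38629150390625, 53.30348205566406) 0.40619275
[628.0281  196.43546] (92.66297149658203, 60.3151741027832) 0.42436796
```

Call:
move_arm(commands=[[[-0.1,0.16,-1],-0.9,1],[[0,0,-1],0,1],[[0,0,-1],0,1],[[0,0,-1],0,1],[[0,0,-1],0,1],[[0,0,-0.7],0,1],[[0,0,-0.5],0,1],[[0,0,-0.25],0,1],[[0,0,-0.1],0,1],[[0,0,0],0,1],[[0,0,0],0,-1],[[0,0,0],0,-1],[[0,0,0],0,-1],[[0,0,0],0,-1],[[0,0,0],0,-1],[[0,0,0],0,-1],[[0,0,0],0,-1],[[0,0,0],0,-1],[[0,0,0],0,-1]])

```text
t: 18.88
eef_pos: [630.3, 198.5, 203.3]
tcp_rot: [-3.136, -0.01, -2.733]
ft_force: [-0.9, -0.0, 5.4]
opening: 0.652
grip_force: 30.0
```

Call:
move_arm(commands=[[[0,0,0.3],0,-1],[[0,0,0.8],0,-1],[[0,0,1],0,-1],[[0,0,1],0,-1],[[0,0,0.5],0,-1],[[-0.04,-0.5,0],0.3,-1],[[-0.1,-1,0],0.3,-1],[[-0.1,-1,0],0.3,-1],[[-0.1,-1,0],0,-1],[[-0.1,-1,0],0,-1],[[-0.1,-1,0],0,-1],[[-0.06,-0.8,0],0,-1],[[0,-0.25,0],0,-1],[[0,0,0],0,-1],[[0,0,0],0,-1]])

```text
t: 20.13
eef_pos: [612.4, 2.2, 311.1]
tcp_rot: [-3.137, -0.01, -2.662]
ft_force: [-0.8, 0.5, -0.8]
opening: 0.654
grip_force: 29.9
```

```bash
python3 w.py w9 hood_mid 152 tray_mid 15 yellow_plate 10
```

```text
[612.4   2.9 311.1] [-3.137 -0.01  -2.661] cam [538. -37. 292.]
hood_mid [253. 233.] 0.84 [596.1  -8.9] [607.  -2.] 97 61 0.49
tray_mid [256. 159.] 0.93 [578.8 -16.7] [579. -16.] 62 20 -1.09
yellow_plate [257. 140.] 0.98 [561.7 -23.6] [570. -22.] 99 43 -1.09
```

View pics/w9.png

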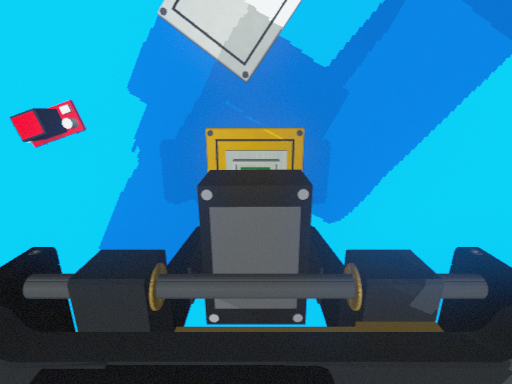

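The hood's top runs from row 187 (columns 199 to 313) to row 324, and the tray flange edge shows at row 151 (columns 225 to 287). I'll compute the offset.

```bash
python3 - <<'E'
from end import *
p=read_camera("wrist")
end(p,(199,187),(313,187),149.8,90)
q=[(199,187),(313,187),(303,324),(205,324)]
P=np.array([at_z(p,a,149.8) for a in q]); print(P.mean(0),P.round())
q=[(207,194),(303,194),(298,318),(214,318)]
P=np.array([at_z(p,a,149.8) for a in q]); print("screws",P.mean(0))
end(p,(225,151),(287,151),15,90)
end(p,(207,129),(304,129),10,130)
E
```

```text
w 60.9 ang 0.484 centre [612.2   2.4]
[611.92966024   1.57910225] [[587. -45.]
 [558.   8.]
 [637.  49.]
 [666.  -5.]]
screws [611.49087465   1.75945026]
w 62.3 ang 0.483 centre [611.5   1.9]
w 97.0 ang 0.483 centre [610.6   0.8]
```

Aligned within 1 mm. Lowering.

Call:
move_arm(commands=[[[0,0,-0.7],0,-1],[[0,0,-0.8],0,-1],[[0,0,-0.6],0,-1],[[0,0,-0.4],0,-1],[[0,0,-0.3],0,-1],[[0,0,-0.15],0,-1],[[0,0,-0.08],0,-1],[[0,0,0],0,-1],[[0,0,0],0,-1]])

```text
t: 21.13
eef_pos: [612.5, 2.0, 220.8]
tcp_rot: [-3.136, -0.01, -2.661]
ft_force: [0.4, 0.4, -1.4]
opening: 0.653
grip_force: 29.9
```

Call:
move_arm(commands=[[[0,0,-0.06],0,-1],[[0,0,-0.03],0,-1],[[0,0,0],0,-1]])

```text
t: 21.38
eef_pos: [612.5, 2.0, 218.3]
tcp_rot: [-3.136, -0.009, -2.661]
ft_force: [-0.4, 0.4, 4.2]
opening: 0.652
grip_force: 30.0
```

Call:
move_arm(commands=[[[0,0,0],0,1],[[0,0,0],0,1],[[0,0,0],0,1],[[0,0,0],0,1],[[0,0,0],0,1],[[0,0,0],0,1],[[0,0,0.3],0,1],[[0,0,0.8],0,1],[[0,0,1],0,1],[[0,0,1],0,1],[[0,0,1],0,1],[[0,0,1],0,1],[[0,0,1],0,1],[[0,0,0],0,1],[[0,0,0],0,1]])

```text
t: 22.63
eef_pos: [612.0, 2.0, 402.6]
tcp_rot: [-3.134, -0.007, -2.661]
ft_force: [0.4, -0.0, -0.8]
opening: 1.002
grip_force: 0.0
```

```bash
python3 w.py w10 hood_mid 57 yellow_plate 10 sink_mid 25
```

```text
[611.9   2.  400.9] [-3.136 -0.01  -2.661] cam [538. -37. 383.]
hood_mid [252. 178.] 0.87 [609.2  -6.4] [610.  -0.] 97 64 0.49
yellow_plate [257. 139.] 0.6 [569.8 -19.8] [608.  -1.] 131 101 0.48
sink_mid [498. 155.] 0.62 [442.1 265.4] [448. 266.] 59 41 0.74
```

Call:
move_arm(commands=[[[-0.3,0.5,0],0,1],[[-0.6,1,0],0,1],[[-0.6,1,0],0,1],[[-0.6,1,0],0,1],[[-0.6,1,0],0,1],[[-0.6,1,0],0,1],[[-0.6,1,0],0,1],[[-0.6,1,0],0,1],[[-0.6,1,0],0,1],[[-0.6,0.9,0],0,1],[[0,0,0],0,1],[[0,0,0],0,1],[[0,0,0],0,1]])

```text
t: 23.92
eef_pos: [441.1, 284.1, 400.0]
tcp_rot: [-3.136, -0.011, -2.66]
ft_force: [-0.0, -0.7, 0.3]
opening: 1.002
grip_force: 0.0
```

```bash
python3 w.py w11 sink_mid 5 sink_mid 25; python3 - <<'E'
import cv2
a=cv2.imread("pics/w11.png")[90:230,190:330]; b=cv2.imread("pics/w10.png")[110:250,190:330]
cv2.imwrite("pics/w11c.png",cv2.resize(cv2.hconcat([a,b]),None,fx=2.8,fy=2.8,interpolation=cv2.INTER_CUBIC))
E
```

```text
[441.5 283.6 400. ] [-3.136 -0.011 -2.661] cam [367. 245. 381.]
sink_mid [356. 183.] 0.72 [386.7 414. ] [412. 439.] 181 28 0.79
sink_mid [356. 183.] 0.72 [385.6 405. ] [410. 428.] 171 27 0.79
```

View pics/w11c.png

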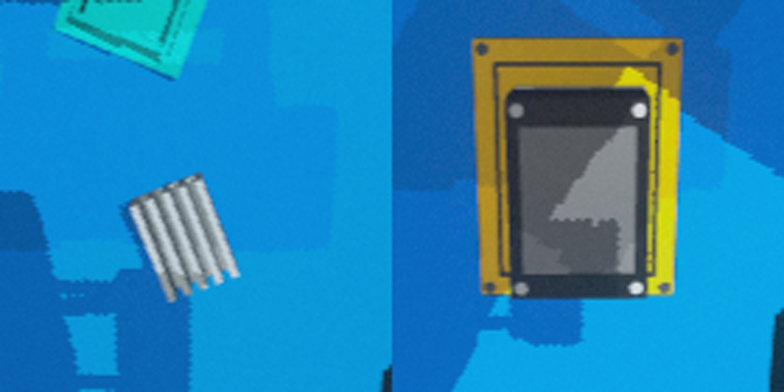

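Right crop: the hood sits square on the plate. Left crop: the sink is at wrist (257,176), with fin-top corners at about (237,164), (262,152), (276,189) and (251,198).

```bash
python3 - <<'E'
from h import *
p=read_camera("wrist")
q=[(236.8,163.9),(262.5,152.5),(275.7,188.6),(250.7,197.9)]
P=np.array([at_z(p,a,25) for a in q]); print(P.mean(0).round(1),cv2.minAreaRect(P.astype(np.float32))[1])
e=P[2]-P[1]+P[3]-P[0]; print(np.arctan2(e[1],e[0]))
E
```

```text
[439.6 281.8] (51.839134216308594, 36.66221618652344)
0.8423673326495347
```

Call:
move_arm(commands=[[[0,0,-1],1,1],[[0,0,-1],1,1],[[0,0,-1],1,1],[[0,0,-1],1,1],[[0,0,-1],0.5,1],[[0,0,-0.8],0,1],[[0,0,-0.5],0,1],[[0,0,-0.3],0,1],[[0,0,-0.1],0,1],[[0,0,0],0,1],[[0,0,0],0,-1],[[0,0,0],0,-1],[[0,0,0],0,-1],[[0,0,0],0,-1],[[0,0,0],0,-1],[[0,0,0],0,-1],[[0,0,0],0,-1],[[0,0,0],0,-1],[[0,0,0],0,-1],[[0,0,0],0,-1]])

```text
t: 25.78
eef_pos: [441.3, 284.0, 199.4]
tcp_rot: [-3.137, -0.011, -2.301]
ft_force: [-1.5, 0.1, 1.0]
opening: 0.372
grip_force: 29.9
```

Call:
move_arm(commands=[[[0,0,0.3],0,-1],[[0,0,0.8],0,-1],[[0,0,1],0,-1],[[0,0,1],0,-1],[[0,0,0.9],0,-1],[[0.3,-0.5,0],0,-1],[[0.6,-1,0],-0.9,-1],[[0.6,-1,0],-0.9,-1],[[0.6,-1,0],-0.9,-1],[[0.6,-1,0],-0.9,-1],[[0.6,-1,0],-0.9,-1],[[0.6,-1,0],0,-1],[[0.6,-1,0],0,-1],[[0.6,-1,0],0,-1],[[0.4,-0.6,0],0,-1],[[0.2,-0.3,0],0,-1],[[0,0,0],0,-1],[[0,0,0],0,-1]])

```text
t: 27.28
eef_pos: [611.8, 2.4, 319.4]
tcp_rot: [-3.137, -0.011, -2.662]
ft_force: [0.1, -0.0, -1.2]
opening: 0.376
grip_force: 29.9
```

```bash
python3 w.py w12 sink_mid 140 hood_mid 57
```

```text
[611.6   3.  319.5] [-3.137 -0.011 -2.661] cam [538. -37. 300.]
sink_mid [254. 233.] 0.93 [603.7  -4.2] [605.  -2.] 53 37 0.48
hood_mid [250. 173.] 0.55 [587.  -17.2] [595.  -8.] 63 62 0.48
```

View pics/w12.png

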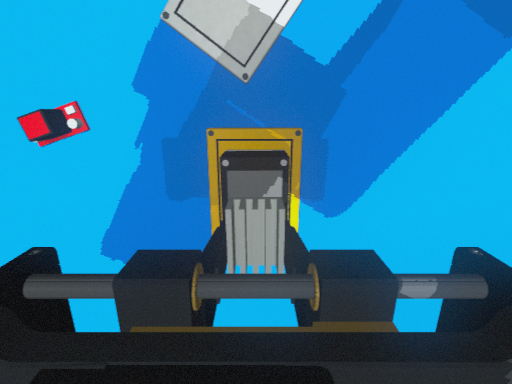

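The sink is held with its fin tops from row 199 (columns 226 to 285) to row 273, and the hood top front edge is at row 159 (columns 221 to 290).

```bash
python3 - <<'E'
from end import *
p=read_camera("wrist")
end(p,(226,199),(285,199),145,50)
P=np.array([at_z(p,a,145) for a in [(226,199),(285,199),(284,273),(228,273)]]); print(P.mean(0),P.round())
end(p,(221,158),(290,158),57,90)
end(p,(207,129),(302,129),10,130)
E
```

```text
w 35.0 ang 0.484 centre [603.6  -1.8]
[603.54666905  -1.73418673] [[590. -29.]
 [573.   2.]
 [617.  26.]
 [634.  -6.]]
w 61.4 ang 0.483 centre [612.4   2.5]
w 97.9 ang 0.483 centre [6.108e+02 3.000e-01]
```

The sink sits about 8 mm toward -x in the grip, so I'll shift (+8,+3.5) and lower partway.

Call:
move_arm(commands=[[[0.13,0.06,-0.5],0,-1],[[0.14,0.06,-0.6],0,-1],[[0,0,-0.4],0,-1],[[0,0,0],0,-1],[[0,0,0],0,-1]])

```text
t: 27.9
eef_pos: [620.2, 6.0, 274.1]
tcp_rot: [-3.137, -0.012, -2.66]
ft_force: [-0.1, -1.1, -0.5]
opening: 0.375
grip_force: 29.9
```

```bash
python3 w.py w13 sink_mid 99 hood_mid 57; python3 - <<'E'
from yaw import *
a=cv2.imread("pics/w13.png")[120:290,180:330]
s=read_camera("scene"); b=s["image"][150:320,210:360][...,::-1]
for n in ("scene","side"):
    p=read_camera(n); 
    for k,z in (("sink_mid",90),("hood_mid",57)):
        for r in cut_out(k,p)[:1]: print(n,k,r["confidence"],at_z(p,r["at"],z).round(1),rect(p,r["region"],z))
cv2.imwrite("pics/w13c.png",cv2.resize(cv2.hconcat([a,np.ascontiguousarray(b)]),None,fx=2.6,fy=2.6,interpolation=cv2.INTER_CUBIC))
E
```

```text
[620.3   5.8 274.8] [-3.137 -0.011 -2.661] cam [546. -33. 255.]
sink_mid [255. 234.] 0.83 [ 6.104e+02 -4.000e-01] [612.   0.] 51 36 0.48
scene hood_mid 0.57 [612.6 -27.9] (array([614., -11.]), 92, 89, 0.48)
side sink_mid 0.48 [629.5  12.9] (array([619.,  12.]), 71, 53, -1.38)
side hood_mid 0.78 [616.7  42.6] (array([607.,  31.]), 120, 105, -1.1)
```

View pics/w13c.png

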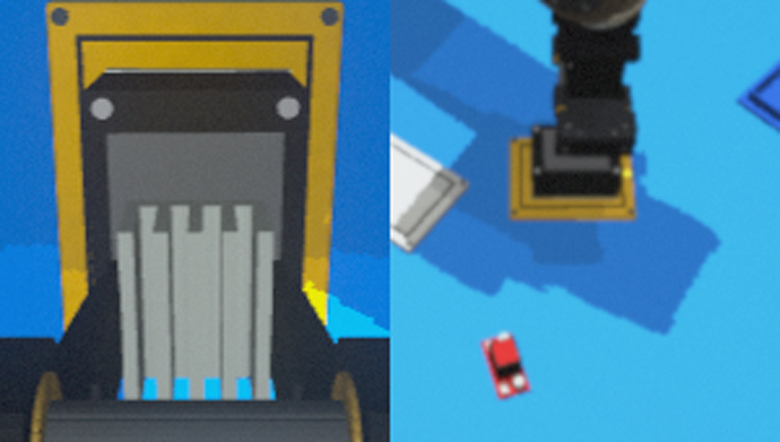

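The last view shows the fins running under the gripper bar, so their far end was hidden. The row 199 edge is the foot of the end face, and the fin tops begin at row 209. I'll recompute from that end alone.

```bash
python3 - <<'E'
from end import *
p=read_camera("wrist")
end(p,(225.4,209.2),(285,209.2),100,50)
for z in (75,80): end(p,(225.4,198.8),(285,198.8),z,50)
# prior: expected rows with sink centre at grasp point
c=np.array([618.5,5]); n=np.array([np.cos(.482),np.sin(.482)])
for off in (0,-4,-8):
    e=c+n*(off-25); print(off,[proj(p,[*e,z])[0].round(1) for z in (100,80,75)])
# hood top edge
end(p,(180+82/2.6,120+88/2.6),(180+308/2.6,120+88/2.6),57,90)
# grey rect front edge: 33 mm from centre
end(p,(180+107/2.6,120+132/2.6),(180+284/2.6,120+132/2.6),57,66)
E
```

```text
w 35.7 ang 0.483 centre [618.3   3.1]
w 41.0 ang 0.482 centre [619.6   3.7]
w 39.9 ang 0.482 centre [618.2   3. ]
0 [array([257.8, 210.9]), array([257.7, 200.6]), array([257.6, 198.3])]
-4 [array([257.8, 204.6]), array([257.7, 194.9]), array([257.6, 192.7])]
-8 [array([257.8, 198.2]), array([257.7, 189.1]), array([257.6, 187.1])]
w 62.7 ang 0.482 centre [ 6.123e+02 -4.000e-01]
w 50.0 ang 0.482 centre [612.6  -0. ]
```

The sink is centred in the grip, at (618,3), and the hood at (612,1). I'll move back by (-6,-2) and set it down.

Call:
move_arm(commands=[[[-0.1,-0.04,0],0,-1],[[-0.1,-0.03,-0.2],0,-1],[[0,0,-0.2],0,-1],[[0,0,-0.1],0,-1],[[0,0,-0.04],0,-1],[[0,0,0],0,-1],[[0,0,0],0,-1]])

```text
t: 29.03
eef_pos: [614.5, 3.5, 258.1]
tcp_rot: [-3.137, -0.011, -2.661]
ft_force: [-1.0, -0.5, -1.5]
opening: 0.377
grip_force: 29.9
```

Call:
move_arm(commands=[[[0,0,-0.04],0,-1],[[0,0,-0.02],0,-1],[[0,0,0],0,-1]])

```text
t: 29.28
eef_pos: [614.4, 3.5, 256.4]
tcp_rot: [-3.136, -0.01, -2.661]
ft_force: [-0.6, -0.0, -2.0]
opening: 0.377
grip_force: 29.9
```

Call:
move_arm(commands=[[[0,0,-0.03],0,-1],[[0,0,0],0,-1]])

```text
t: 29.45
eef_pos: [614.4, 3.5, 256.4]
tcp_rot: [-3.136, -0.01, -2.661]
ft_force: [-3.1, 1.1, 7.7]
opening: 0.378
grip_force: 29.9
```

Contact felt. Release and rise.

Call:
move_arm(commands=[[[0,0,0],0,1],[[0,0,0],0,1],[[0,0,0],0,1],[[0,0,0],0,1],[[0,0,0],0,1],[[0,0,0],0,1],[[0,0,0.3],0,1],[[0,0,0.8],0,1],[[0,0,1],0,1],[[0,0,1],0,1],[[0,0,1],0,1],[[0,0,1],0,1],[[0,0,0],0,1],[[0,0,0],0,1],[[0,0,0],0,1]])

```text
t: 30.7
eef_pos: [614.1, 3.5, 408.3]
tcp_rot: [-3.137, -0.011, -2.661]
ft_force: [1.1, 1.1, -0.1]
opening: 1.002
grip_force: 0.0
```

```bash
python3 w.py w14 sink_mid 82 sink_mid 62 hood_mid 57 yellow_plate 10; python3 - <<'E'
import cv2
a=cv2.imread("pics/w14.png")[90:270,170:350]
cv2.imwrite("pics/w14c.png",cv2.resize(a,None,fx=3.2,fy=3.2,interpolation=cv2.INTER_CUBIC))
E
```

```text
[614.2   3.5 407.7] [-3.137 -0.012 -2.661] cam [540. -36. 389.]
sink_mid [255. 182.] 0.95 [609.3  -1. ] [610.  -0.] 54 35 0.5
sink_mid [255. 182.] 0.95 [613.8   1.2] [614.   2.] 57 38 0.5
hood_mid [253. 161.] 0.88 [593.  -12.9] [610.  -0.] 95 63 0.48
yellow_plate [256. 134.] 0.98 [565.6 -22.2] [609.  -2.] 128 99 0.48
```

```bash
python3 -c "
from cell import env
print(env.job_done())"
```

```text
the job is handed in; nothing more can be done
None
```

I built the power module on the yellow plate in order (tray, green board, hood, heat sink, each released) and handed it in at about 31 s; my last wrist-camera measurements put the heat sink and hood within about 4 mm of each other and of the plate centre, but the hand-in returned no verdict.

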